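# Blow the dust off old bearings in the guarded cabinet and box them

## Task

Dust off the green bearings lying on the bench, two to four of them: slide the cabinet's guard open, put them all in the tray that stands inside, slide the guard fully shut and press the green start button, and leave the guard shut for at least three seconds after letting the button go while the air blows. Then open the guard, lift the tray out and tip the bearings from it into the open carton, set the empty tray back upright on the cabinet floor and slide the guard fully shut again. Never press start unless the guard is fully shut, and leave everything else on the bench where it is.

Things in the scene. Friction and masses are not known exactly. Their poses are not given: they have to be found in the camera images.
- guard (a joint): travel of the cabinet's sliding guard in m: 0 = fully shut over the chamber, 0.19 = fully open, chamber all clear. It opens along the cabinet's +y (robot's left) on two rails; about 2 N of friction, stays where it is left. Clear panel 208 x 190 mm with orange edges, its top 117 mm (edges 121 mm) above the table.
- guard_grip (a point): middle of the black bar handle on the guard: bar along the cabinet's x, 80 mm long, 14 mm thick (along y), 18 mm high. This point is 156 mm above the table, 39 mm above the panel, and moves with the guard. On the shut guard it is 60 mm to the cabinet's -y side of the chamber centre. Axes as the cabinet's.
- cabinet: grey blow-off cabinet; origin on the table under the chamber centre; x away from the robot, y to its left, z up. In its frame, in mm: chamber x -106..106, y -96..96; deck the guard parks over y 96..305, 100 high; guard rails at x = -111 and 111, y -103..309, up to 118 high; fan tower x -106..134, y 305..420, 190 high; blue control ledge x -176..-106, y 110..250, 45 high.
- bed (a point): centre of the chamber floor, 30 mm above the table; axes as the cabinet's. The chamber is open at the top when the guard is open: 200 (x) x 180 (y) mm inside, 78 mm deep, walls 6 mm, rim 108 mm above the table.
- start (a joint): travel of the green start button in m: 0 = up, 0.006 = fully down; springs back. It counts as pressed from 0.004; fully down takes 5 N.
- start_top (a point): centre of the top of the green start button (30 mm across) on the blue control ledge, 67 mm above the table when up; pressed straight down.
- tray: aluminium tray on the chamber floor. Origin: centre of its underside; x to its closed back wall, -x to its open spout (facing the robot at the start), z up. x -85..78 mm, y -75..75 mm, floor 3 mm, side and back walls 25 mm high. A divider at y = 0, 25 mm high, makes two lanes along x, each 69 mm wide, centred at y = -37 and 37 mm. 0.2 to 0.33 kg empty.
- tray_handle (a point): the tray's handle, its middle, 60 mm above the tray's underside: an upright blue plate over the divider, 90 mm long (tray x -45..45), 14 mm thick (tray y), from 25 to 72 mm above the underside, to be pinched across its thickness from above. Axes as the tray's.
- tray_spout (a point): middle of the tray's spout edge, 8 mm above its underside: over the last 30 mm the floor rises gently from 3 to 8 mm, and there is no wall across the end, so parts slide out here when the tray is tipped spout-down by 60 degrees or more. Axes as the tray's.
- carton: open cardboard carton for the cleaned bearings, fixed on the table: 210 x 210 mm outside, 80 mm high, walls and floor 5 mm, flaps folded down outside. Origin: centre of its underside, z up.
- bearing_1: small green pillow-block bearing of cast metal with a steel bore (one of up to four, all alike; absent ones read None): foot 48 (x) x 24 (y) x 8 mm, round housing 29 mm across with its axis along y, 24 mm wide, on top; 30 mm high in all. Origin: centre of its underside, z up. 0.08 to 0.17 kg.
- bearing_2: small green pillow-block bearing of cast metal with a steel bore (one of up to four, all alike; absent ones read None): foot 48 (x) x 24 (y) x 8 mm, round housing 29 mm across with its axis along y, 24 mm wide, on top; 30 mm high in all. Origin: centre of its underside, z up. 0.08 to 0.17 kg.
- bearing_3: small green pillow-block bearing of cast metal with a steel bore (one of up to four, all alike; absent ones read None): foot 48 (x) x 24 (y) x 8 mm, round housing 29 mm across with its axis along y, 24 mm wide, on top; 30 mm high in all. Origin: centre of its underside, z up. 0.08 to 0.17 kg.
- bearing_4: small green pillow-block bearing of cast metal with a steel bore (one of up to four, all alike; absent ones read None): foot 48 (x) x 24 (y) x 8 mm, round housing 29 mm across with its axis along y, 24 mm wide, on top; 30 mm high in all. Origin: centre of its underside, z up. 0.08 to 0.17 kg.
- tape_roll: bystander: amber roll of parcel tape lying flat, 60 mm across, 24 mm high; origin: centre of its underside
- castor: bystander: small steel castor standing on its 44 x 34 mm plate with the wheel up, 44 mm high; origin: centre of its underside
- packet: bystander: small cardboard packet, 58 x 40 x 24 mm high; origin: centre of its underside
- mug: bystander: white mug, 95 mm high, right of the carton; origin: centre of its underside
- marker: bystander: blue marker pen lying on the table, 140 mm long; origin: middle of its underside
Things that resemble listed ones, but are neither listed nor needed, are in the scene too. What is shaped like the bearing_4 but orange is not meant.

How it is judged:
On the way, in this order (a step that is already met when the one before it is completed fails the run):
1. all the bearings are in the tray, the tray stands on the chamber floor, and the guard is fully shut over it (horizontal distance between tray and bed below 0.03 m and z of tray in the frame of bed below 0.008 m and angle between tray's own z axis and vertical below 0.08 rad and value of joint guard below 0.006 m and x of bearing_1 in the frame of tray between -0.085 and 0.08 m and y of bearing_1 in the frame of tray between -0.076 and 0.076 m and z of bearing_1 in the frame of tray between -0.005 and 0.045 m and x of bearing_2 in the frame of tray between -0.085 and 0.08 m and y of bearing_2 in the frame of tray between -0.076 and 0.076 m and z of bearing_2 in the frame of tray between -0.005 and 0.045 m and x of bearing_3 in the frame of tray between -0.085 and 0.08 m and y of bearing_3 in the frame of tray between -0.076 and 0.076 m and z of bearing_3 in the frame of tray between -0.005 and 0.045 m and x of bearing_4 in the frame of tray between -0.085 and 0.08 m and y of bearing_4 in the frame of tray between -0.076 and 0.076 m and z of bearing_4 in the frame of tray between -0.005 and 0.045 m), for 0.2 s.
2. the start button is pressed with the guard shut and the bearings inside (all of step 1 and value of joint start above 0.004 m).
3. the button is let go and the guard stays shut over the bearings for three seconds (all of step 1 and value of joint start below 0.002 m), for 2.8 s.
4. the tray is tipped over the carton (angle between tray's own z axis and vertical above 0.4 rad and horizontal distance between tray_spout and carton below 0.15 m and height (world z) of tray_spout above 0.04 m).
5. all the bearings are in the carton (x of bearing_1 in the frame of carton between -0.105 and 0.105 m and y of bearing_1 in the frame of carton between -0.105 and 0.105 m and z of bearing_1 in the frame of carton between 0 and 0.075 m and linear speed of each of bearing_1, bearing_2, bearing_3, bearing_4 below 0.03 m/s and x of bearing_2 in the frame of carton between -0.105 and 0.105 m and y of bearing_2 in the frame of carton between -0.105 and 0.105 m and z of bearing_2 in the frame of carton between 0 and 0.075 m and x of bearing_3 in the frame of carton between -0.105 and 0.105 m and y of bearing_3 in the frame of carton between -0.105 and 0.105 m and z of bearing_3 in the frame of carton between 0 and 0.075 m and x of bearing_4 in the frame of carton between -0.105 and 0.105 m and y of bearing_4 in the frame of carton between -0.105 and 0.105 m and z of bearing_4 in the frame of carton between 0 and 0.075 m), for 0.2 s.
At the end, for the whole second after the job is handed in: every bearing lies at rest in the carton, below its rim; the tray stands upright on the chamber floor (within 30 mm of its centre, no more than 8 mm above the floor, tilted less than 0.08 rad) and is at rest; the guard is shut to within 6 mm and the start button is up (all of step 5 and horizontal distance between tray and bed below 0.03 m and z of tray in the frame of bed below 0.008 m and angle between tray's own z axis and vertical below 0.08 rad and value of joint guard below 0.006 m and linear speed of tray below 0.03 m/s and value of joint start below 0.002 m); the robot touches nothing.
It fails at once if start is pressed while the guard is not fully shut (more than 10 mm open) (value of joint start above 0.003 m and value of joint guard above 0.01 m).
It fails at once if another thing on the bench (tape roll, castor, packet, mug, marker) is moved more than 50 mm or knocked over (distance of any of tape_roll, castor, packet, mug, marker from where it was at the start of the episode above 0.05 m or angle between any of castor, packet, mug's own z axis and vertical above 0.7 rad).
Of bearing_1, bearing_2, bearing_3, bearing_4 only 2 to 4 are there at a start; the rules pass over those that are not, and their reading is None.
At some moment in a run one of bearing_1, bearing_2, bearing_3, bearing_4 may be knocked a few centimetres aside while the robot is not near it.
It also fails if it takes over 210 s, if anything falls off the work surface, if the arm or the gripper's body presses on something with over 40 N, if the wrist force passes 120 N, or if a joint passes its speed limit or range.

## Robot

A 7-joint arm with a two-finger parallel gripper is mounted at the origin on the work surface. World frame = base frame: x ahead of the robot, y to its left, z up, the work surface at z = 0. Lengths are in m, angles in rad, forces in N, time in s.
With the tool pointing down it reaches from about 0.35 to 0.9 m from the base axis. Payload 8.1 kg.
Tool frame: the origin (TCP) lies midway between the tips of the shut fingers; the grasp point (between the pads) lies 19 mm behind it; z points along the fingers, y is the line along which they close (so a half turn about z gives the same grasp; the last joint's range is limited). The gripper opens to 92 mm and grips with 3 to 60 N. Pads are 19 mm wide; open, the fingers measure 130 mm over their backs; the gripper's body (75 mm by 190 mm) begins 47 mm behind the grasp point.
Start: joints at [-1.244, 0.434, 0.025, 1.573, -0.012, 1.134, -0.075], TCP at [0.26, 0.568, 0.227] pointing down, gripper open.
Joint ranges: [-2.62, 2.62], [-0.44, 2.09], [-1.27, 1.32], [0.08, 2.57], [-1.32, 4.46], [0.12, 2], [-2.74, 2.74]. Speed limits (rad/s): [2.22, 2.22, 3.01, 3.01, 3.14, 3.14, 3.14].

## Interface

Orientations are given as a rotation vector (axis times angle).
In Python, from cell import observe, cams, job gives the robot as it stands. The module is installed in compiled form; this text tells all that it offers.
- The arm moves only by the tool step_arm, never from a script. Its argument "steps" is a list of rows, each a list of 6 numbers: the shift along the world's x, y, z in mm, then the turn, a rotation vector about the world's x, y, z in rad. In form: [[dx, dy, dz, rx, ry, rz], ...]. A call has 1 to 20 rows; each row shifts and turns the commanded pose from where the row before left it; what a row does not reach is not made up. A row lasts 1/12 s, in which the tool goes at most 41.7 mm and 7.16 degrees, less where a joint would pass 70% of its speed; a pose out of reach is approached as far as the arm can. A call with a gripper value outside its range is refused whole. "gripper" is the opening, from 0 (shut) to 1 (fully open), set as the call begins (left out, the last holds). The fingers move at their own pace and stop on an object; "force" is the grip in N (left out, the last holds). Time passes only in rows, so rows that do not move let the fingers close. It gives the time, the measured TCP pose, the force, the opening and the grip force at its end, in the units of the state.
- observe(): the state, without advancing time (a new reading comes with each control period).
- cams.get_image(name): name is "scene" or "side" or "wrist"; returns the picture (420x560x3 uint8, red, green, blue); there is no depth.
- cams.get_calibration(name): a dict with "fov_y" (degrees; the focal length in pixels is half the picture's height over the tangent of half this angle, whatever the lens; pixels are square), "cx", "cy" (the principal point, pixels), "world_to_cam" (4x4, takes a point from world to camera coordinates). Camera axes: x right, y up, looking along -z (the intrinsics and any distortion apply to the point x, -y, -z); pixel columns grow to the right and rows downward; lengths in m; the calibration is good to about 2 mm. The wrist camera is an equidistant fisheye: a pixel r from the principal point sees the ray r / f radians off the axis. A picture is of the moment at which its call begins: read the wrist's pose just before it. get_calibration takes no time and is no camera call; for the wrist camera it gives the pose at the moment of the call.
- job.sign_off(): hands the job in; it is judged then, once.
The state is a dict: "clock": time; "joints": joint angles; "dq": joint speeds; "joint_efforts": joint torques, N m; "position": TCP position; "ee_rot": TCP orientation; "force": force on the tool from outside, world axes, zero at the start; "ft_torque": the same for the moment, N m; "width": opening from 0.0 (shut) to 1.0 (fully open); "gripper_force": force on a finger pad.
Only numpy, scipy, OpenCV 4.12 (cv2) and the standard library are available. Lean on these libraries where they do the work, as an engineer would, in place of code of your own. Each camera call takes 0.05 s, during which the arm holds its last target. There are 200 camera calls.

## Working session

There is one attempt and no reset: what is moved stays moved. The work goes in short steps, Python scripts to look and compute and a tool call to move; the robot and the scene stay as the last step left them, time stands still between calls to the robot, and variables do not carry over. Pictures are saved under pics/ and viewed, at most 14 in all, crops included, and the job is handed in when it is done.

Besides the shell and the picture viewer there is one more tool, called after ">>>" in YAML: its name, and indented under it one key for each argument. step_arm: Moves the arm, as the interface text tells. Its arguments: {"type":"object","properties":{"steps":{"type":"array","items":{"type":"array","items":{"type":"number"}}},"gripper":{"type":"number"},"force":{"type":"number"}},"required":["steps"]}

```bash
mkdir -p pics
cat > h.py <<'E'
import numpy as np, cv2
from cell import observe, cams, job
def snap(n,f=None):
    c=cams.get_calibration(n); im=cams.get_image(n)
    if f: cv2.imwrite('pics/'+f+'.png',cv2.cvtColor(im,cv2.COLOR_RGB2BGR))
    return im,c
def px2w(c,u,v,z,fish=False):
    f=210/np.tan(np.radians(c['fov_y']/2)); x=(u-c['cx'])/f; y=(v-c['cy'])/f
    if fish:
        r=np.hypot(x,y); s=np.sin(r)/r if r>1e-9 else 1; d=np.array([x*s,-y*s,-np.cos(r)])
    else: d=np.array([x,-y,-1])
    M=np.array(c['world_to_cam']); R=M[:3,:3]; o=-R.T@M[:3,3]; d=R.T@d
    return o+d*(z-o[2])/d[2]
def w2px(c,p,fish=False):
    f=210/np.tan(np.radians(c['fov_y']/2)); M=np.array(c['world_to_cam']); q=M[:3,:3]@p+M[:3,3]; q=np.array([q[0],-q[1],-q[2]])
    if fish:
        t=np.arctan2(np.hypot(q[0],q[1]),q[2]); n=q[:2]/max(np.hypot(q[0],q[1]),1e-9); return n*t*f+[c['cx'],c['cy']]
    return q[:2]/q[2]*f+[c['cx'],c['cy']]
E
python3 - <<'E'
from h import *
a,c=snap('scene','s0');b,d=snap('side','d0');e,g=snap('wrist','w0')
for k in (c,d,g): print(k['fov_y'],k['cx'],k['cy'],np.round(k['world_to_cam'],3).tolist())
cv2.imwrite('pics/all0.png',cv2.cvtColor(cv2.resize(a,(800,600),interpolation=cv2.INTER_CUBIC),4))
cv2.imwrite('pics/sw0.png',cv2.cvtColor(np.hstack([b,e])[:, :],4))
print(observe())
E
```

```text
57.590437432524816 282.4252637580117 203.82149645253816 [[-0.854, 0.521, 0.011, 0.428], [-0.304, -0.515, 0.802, 0.031], [0.423, 0.681, 0.598, -1.347], [0.0, 0.0, 0.0, 1.0]]
52.99141406636658 280.5677305542695 213.0372756742472 [[0.697, -0.717, -0.015, -0.38], [0.489, 0.461, 0.741, -0.3], [-0.524, -0.524, 0.672, -0.819], [0.0, 0.0, 0.0, 1.0]]
65.70646984690485 278.8939223382157 214.29381345377615 [[0.416, 0.909, -0.001, -0.623], [-0.877, 0.401, -0.266, 0.034], [-0.242, 0.112, 0.964, -0.39], [0.0, 0.0, 0.0, 1.0]]
{'clock': 0.15, 'joints': array([-1.24359317,  0.43505391,  0.02502017,  1.57385709, -0.01159213,
        1.13400617, -0.07515058]), 'dq': array([-2.64014317e-04, -3.00672163e-03, -8.40335305e-05, -1.84288267e-03,
        5.92912327e-05,  2.45763401e-04, -3.60620574e-04]), 'joint_efforts': array([ 1.56870450e-03, -6.68271804e+01,  9.85828266e-01, -3.14694500e+01,
       -6.05587894e-02,  3.93464381e-02,  1.03533339e-04]), 'position': array([0.26034507, 0.56778311, 0.22614339]), 'ee_rot': array([-6.70164664e-01, -3.06915867e+00,  1.84368837e-03]), 'force': array([-0.0866964 , -0.07262183, -0.08338494]), 'ft_torque': array([ 0.0075335 ,  0.04564127, -0.01866533]), 'gripper_force': 0.0, 'width': 0.9987479585560992}
```

View pics/all0.png

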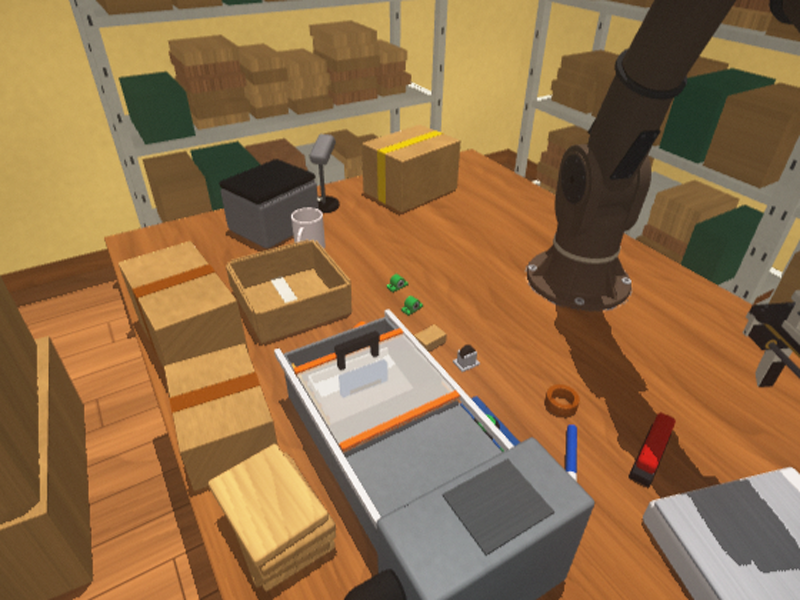

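View pics/d0.png

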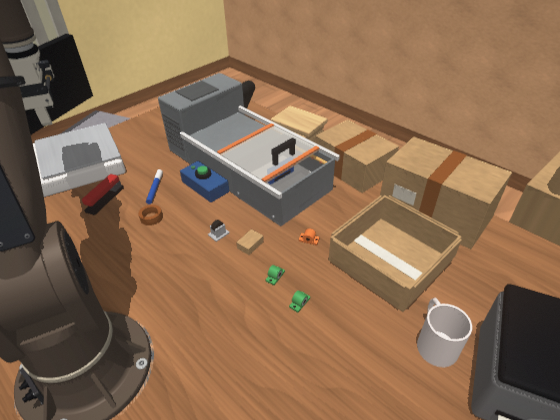

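Side view: green bearings at (275,273) and (299,299). The orange part at (310,236) is the decoy. The guard is partly open, the carton is at (395,248), and the start button is at (203,171). I'll enlarge this area to confirm and to pick out cabinet features.

Run:
```python
import cv2
a=cv2.imread('pics/d0.png')[75:315,150:470]; cv2.imwrite('pics/c1.png',cv2.resize(a,(800,600),interpolation=cv2.INTER_CUBIC))
```

```text
(no output)
```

View pics/c1.png

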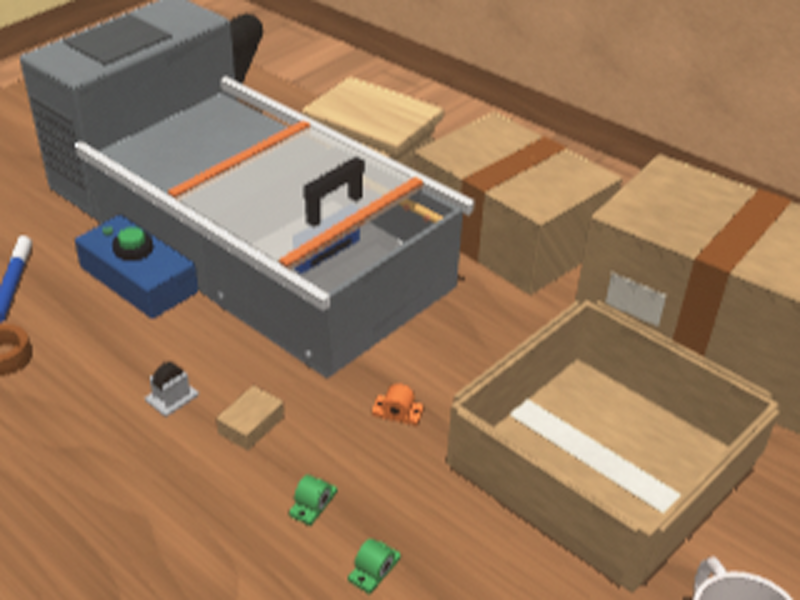

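View pics/w0.png

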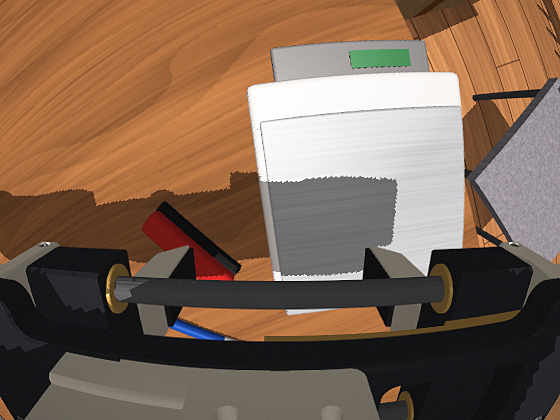

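The crop confirms two green bearings, at crop (313,498) and (375,563). The orange part at (398,402) is the decoy. Next I'll fit the cabinet, carton and bearing poses using both views.

```bash
cat > fit.py <<'E'
from h import *
from scipy.optimize import least_squares, minimize
from scipy.spatial import ConvexHull
cs,cd=cams.get_calibration('scene'),cams.get_calibration('side')
def T(p,q):
    c,s=np.cos(p[2]),np.sin(p[2]); return np.array([p[0]+c*q[0]-s*q[1],p[1]+s*q[0]+c*q[1],q[2]])
def fitpts(obs,p0):
    def r(p): return np.concatenate([w2px(c,T(p,np.array(q)/1000))-uv for c,q,uv in obs])
    s=least_squares(r,p0,loss='soft_l1',f_scale=2); return s.x,r(s.x).reshape(-1,2)
D=lambda x,y:np.array([150+x*.4,75+y*.4]); S=lambda x,y:np.array([x*.7,y*.7])
def bmodel():
    pts=[[x,y,z] for x in(-24,24) for y in(-12,12) for z in(0,8)]
    h=[[14.5*np.cos(t),y,15.5+14.5*np.sin(t)] for t in np.linspace(0,2*np.pi,24) for y in(-12,12)]
    return np.array(pts)/1000,np.array(h)/1000
def render(c,p,sc=6):
    m=np.zeros((420*1,560),np.uint8)
    for part in bmodel():
        uv=np.array([w2px(c,T(p,q)) for q in part])
        cv2.fillConvexPoly(m,cv2.convexHull(np.round(uv*16).astype(np.int32)),1,shift=4)
    return m
def gmask(im):
    h=cv2.cvtColor(im,cv2.COLOR_RGB2HSV); return ((h[...,0]>45)&(h[...,0]<80)&(h[...,1]>120)&(h[...,2]>50)).astype(np.uint8)
def fitb(views,p0):
    best=None
    def cost(p):
        t=0
        for c,m in views:
            r=render(c,p); t+=1-(r&m).sum()/max((r|m).sum(),1)
        return t
    for yaw in np.linspace(0,np.pi,9)[:-1]:
        s=minimize(cost,[p0[0],p0[1],yaw],method='Nelder-Mead',options=dict(initial_simplex=[[p0[0],p0[1],yaw],[p0[0]+.01,p0[1],yaw],[p0[0],p0[1]+.01,yaw],[p0[0],p0[1],yaw+.3]],xatol=1e-4,fatol=1e-4))
        if best is None or s.fun<best.fun: best=s
    return best.x,best.fun
E
python3 - <<'E'
from fit import *
o=[(cd,[-111,-103,118],D(327,299)),(cd,[-111,309,118],D(79,146)),(cd,[111,-103,118],D(470,206)),(cd,[111,309,118],D(225,80)),(cd,[-106,-96,0],D(328,375)),
 (cs,[-111,-103,118],S(388,313)),(cs,[111,-103,118],S(277,352)),(cs,[111,309,118],S(376,517))]
x,r=fitpts(o,[.6,.2,0]); print('cab',x,np.round(r,1).tolist())
o=[(cd,[105,105,80],D(588,303)),(cd,[105,-105,80],D(776,405)),(cd,[-105,-105,80],D(642,533)),(cd,[-105,105,80],D(450,405)),
(cs,[-105,105,80],S(350,285)),(cs,[105,105,80],S(262,312)),(cs,[105,-105,80],S(227,261)),(cs,[-105,-105,80],S(317,241))]
x,r=fitpts(o,[.6,-.2,0]); print('carton',x,np.round(r,1).tolist())
ms,md=gmask(cv2.cvtColor(cv2.imread('pics/s0.png'),4)),gmask(cv2.cvtColor(cv2.imread('pics/d0.png'),4))
B={}
for n,m,c in(('s',ms,cs),('d',md,cd)):
    k,l,st,ce=cv2.connectedComponentsWithStats(m)
    for i in range(1,k):
        if st[i,4]>8: 
            w=px2w(c,*ce[i],.013); print(n,i,st[i].tolist(),ce[i].round(1),w.round(3)); B[n,i]=(w,(l==i).astype(np.uint8))
for (n,i),(w,m) in B.items():
    if n!='d' or m.sum()<60:continue
    v=[(cd,m)]
    for (a,b),(w2,m2) in B.items():
        if a=='s' and np.hypot(*(w2-w)[:2])<.03: v.append((cs,m2))
    print('bearing',i,len(v),fitb(v,w))
E
```

```text
cab [ 0.6486579   0.08871956 -0.02986097] [[-0.5, 0.4], [1.1, -1.9], [2.0, -0.1], [0.7, -1.7], [-0.7, 2.7], [-1.0, -4.0], [-0.5, -5.0], [7.1, 15.9]]
carton [ 0.63762621 -0.27152387 -0.04181123] [[-0.9, -1.2], [0.3, 0.6], [0.3, 1.5], [-1.2, -0.7], [0.6, -0.7], [-4.4, 0.6], [1.1, 0.6], [-1.5, -1.1]]
s 1 [271, 192, 11, 12, 69] [275.7 197.4] [ 0.406 -0.202  0.013]
s 3 [281, 207, 15, 13, 92] [286.7 213.2] [ 0.419 -0.108  0.013]
s 4 [341, 290, 6, 7, 16] [343.8 292.9] [0.468 0.245 0.013]
d 1 [197, 166, 10, 7, 55] [201.9 169. ] [0.55  0.337 0.013]
d 2 [269, 266, 11, 11, 72] [273.9 270.3] [ 0.418 -0.101  0.013]
d 4 [267, 277, 9, 7, 28] [271.1 279.7] [ 0.395 -0.116  0.013]
d 5 [294, 291, 12, 13, 87] [299.  296.4] [ 0.404 -0.193  0.013]
d 7 [290, 303, 5, 6, 15] [292. 305.] [ 0.377 -0.197  0.013]
d 8 [295, 304, 5, 7, 22] [297.  307.4] [ 0.38  -0.209  0.013]
bearing 2 2 (array([ 0.41409082, -0.10852868,  0.45017226]), np.float64(1.0843457692721212))
bearing 5 2 (array([ 0.40184842, -0.20311462,  0.90309362]), np.float64(1.144815401486536))
```

Run:
```python
from fit import *
o=[(cd,[-111,-103,118],D(327,299)),(cd,[-111,309,118],D(79,146)),(cd,[111,-103,118],D(470,206)),(cd,[111,309,118],D(225,80)),(cd,[-106,-96,0],D(328,375)),
 (cs,[-111,-103,118],S(388,313)),(cs,[111,-103,118],S(277,352))]
x,r=fitpts(o,[.6,.2,0]); print('cab',x,np.round(r,1).tolist())
for c,uv in((cd,D(335,177)),(cs,S(358,345))):
    p=px2w(c,*uv,.156); print('grip',p); cc,s=np.cos(x[2]),np.sin(x[2]); d=p[:2]-x[:2]; print('cabframe',cc*d[0]+s*d[1],-s*d[0]+cc*d[1])
p=px2w(cd,*D(131,235),.067);d=p[:2]-x[:2]; print('start',p,cc*d[0]+s*d[1],-s*d[0]+cc*d[1])
for y in np.arange(-60,131,10): pass
m=cv2.cvtColor(cv2.imread('pics/d0.png'),4)
```

```text
cab [ 0.65034438  0.09400723 -0.01585693] [[-0.7, -0.9], [-0.5, -2.0], [0.7, -1.6], [-1.4, -2.1], [-0.9, 1.4], [-1.3, -2.9], [-0.7, -3.0]]
grip [0.65293286 0.08994964 0.156     ]
cabframe 0.002652496805157204 -0.004016042515276964
grip [0.65036603 0.09454007 0.156     ]
cabframe 1.3195340233762592e-05 0.0005331099796989181
start [0.50985127 0.27136758 0.067     ] -0.14328771890281336 0.17511035381875192
```

>>> step_arm:
  steps:
    - [24,-30,4,0,0,0.028]
    - [24,-30,4,0,0,0.028]
    - [24,-30,4,0,0,0.028]
    - [24,-30,4,0,0,0.028]
    - [24,-30,4,0,0,0.028]
    - [24,-30,4,0,0,0.028]
    - [24,-30,4,0,0,0.028]
    - [24,-30,4,0,0,0.028]
    - [24,-30,4,0,0,0.028]
    - [24,-30,4,0,0,0.028]
    - [25,-30,4,0,0,0.028]
    - [25,-30,0,0,0,0.028]
    - [25,-30,0,0,0,0.028]
    - [25,-30,0,0,0,0.028]
    - [25,-30,0,0,0,0.028]
    - [25,-28,0,0,0,0.028]
    - [0,0,0,0,0,0]
    - [0,0,0,0,0,0]
  gripper: 1
  force: 25

```text
clock: 1.65
position: [0.6513, 0.087, 0.2699]
ee_rot: [0.021, -3.141, 0.002]
force: [-0.7, 1.7, -0.8]
width: 1.003
gripper_force: 0.0
```

Run:
```python
from h import *
o=observe();print(o['clock'],o['position'],o['ee_rot']);a,c=snap('wrist','w1')
```

```text
1.65 [0.65128422 0.0870482  0.26986465] [ 2.07244214e-02 -3.14068867e+00  2.17812792e-03]
```

View pics/w1.png

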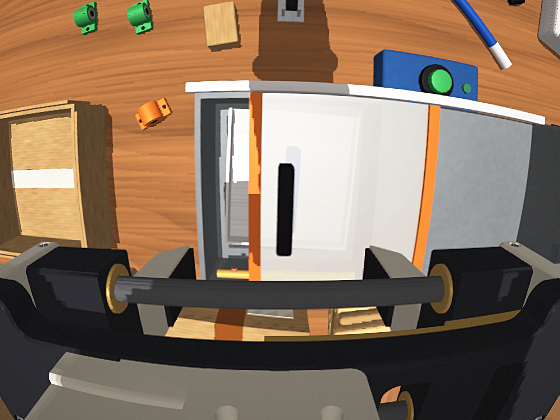

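The wrist view shows the handle bar from (286,164) to (284,255), the start button at (437,81), bearings at (86,17) and (140,15), the orange decoy at (153,112) and the carton at (45,180).

Run:
```python
from h import *
c=cams.get_calibration('wrist')
for n,u,v,z in [('h1',286,164,.165),('h2',284,255,.165),('start',437,79,.067),('railL',187,88,.118),('railR',545,120,.118),('b1',86,17,.015),('b2',140,15,.015),('ctn in r',75,103,.08),('ctn out',106,110,.08)]:
    print(n,px2w(c,u,v,z,True).round(4))
```

```text
h1 [0.6086 0.0939 0.165 ]
h2 [0.6877 0.0939 0.165 ]
start [0.5091 0.2733 0.067 ]
railL [ 0.5396 -0.0012  0.118 ]
railR [0.54   0.4096 0.118 ]
b1 [ 0.4024 -0.1929  0.015 ]
b2 [ 0.4164 -0.1025  0.015 ]
ctn in r [ 0.5391 -0.1593  0.08  ]
ctn out [ 0.5523 -0.1133  0.08  ]
```

>>> step_arm:
  steps:
    - [0,4,-33,0,0,-0.02]
    - [0,0,-33,0,0,0]
    - [0,0,-33,0,0,0]
    - [0,0,-33,0,0,0]
    - [0,0,0,0,0,0]

```text
clock: 2.12
position: [0.6453, 0.0959, 0.1323]
ee_rot: [0.001, -3.131, 0.002]
force: [-1.6, -0.2, -1.5]
width: 0.997
gripper_force: 0.0
```

>>> step_arm:
  steps:
    - [0,0,0,0,0,0]
    - [0,0,0,0,0,0]
    - [0,0,0,0,0,0]
    - [0,0,0,0,0,0]
    - [0,0,0,0,0,0]
  gripper: 0
  force: 25

```text
clock: 2.53
position: [0.6513, 0.0944, 0.1405]
ee_rot: [0.003, 3.139, 0.001]
force: [-0.2, 0.5, -0.5]
width: 0.689
gripper_force: 0.0
```

>>> step_arm:
  steps:
    - [0,0,0,0,0,0]
    - [0,0,0,0,0,0]
    - [0,0,0,0,0,0]
    - [0,0,0,0,0,0]
    - [0,0,0,0,0,0]
    - [0,0,0,0,0,0]
    - [0,0,0,0,0,0]
    - [0,0,0,0,0,0]
    - [0,0,0,0,0,0]
    - [0,0,0,0,0,0]

```text
clock: 3.37
position: [0.6505, 0.0937, 0.1387]
ee_rot: [-0.004, -3.141, 0.001]
force: [0.5, -0.7, 0.3]
width: 0.148
gripper_force: 25.0
```

>>> step_arm:
  steps:
    - [0,8,0,0,0,0]
    - [0,15,0,0,0,0]
    - [0,15,0,0,0,0]
    - [0,15,0,0,0,0]
    - [0,15,0,0,0,0]
    - [0,15,0,0,0,0]
    - [0,15,0,0,0,0]
    - [0,15,0,0,0,0]
    - [0,12,0,0,0,0]
    - [0,8,0,0,0,0]
    - [0,4,0,0,0,0]
    - [0,2,0,0,0,0]
    - [0,0,0,0,0,0]

```text
clock: 4.45
position: [0.6517, 0.2264, 0.1386]
ee_rot: [0.01, 3.141, -0.015]
force: [2.2, -21.1, 2.0]
width: 0.15
gripper_force: 25.0
```

>>> step_arm:
  steps:
    - [0,-4,0,0,0,0]
    - [0,0,0,0,0,0]
    - [0,0,0,0,0,0]
    - [0,0,0,0,0,0]
    - [0,0,0,0,0,0]
    - [0,0,0,0,0,0]
  gripper: 0.6

```text
clock: 4.95
position: [0.6501, 0.2304, 0.1387]
ee_rot: [-0.001, -3.141, -0.001]
force: [-0.0, -0.2, 1.2]
width: 0.539
gripper_force: 0.0
```

>>> step_arm:
  steps:
    - [0,0,25,0,0,0]
    - [0,0,35,0,0,0]
    - [0,0,35,0,0,0]
    - [0,-20,35,0,0,0]
    - [0,-35,20,0,0,0]
    - [-10,-35,0,0,0,0]
    - [-20,-35,0,0,0,0]
    - [-30,-25,0,0,0,0]
    - [-30,-20,0,0,0,0]
    - [-30,-20,0,0,0,0]
    - [-30,-20,0,0,0,0]
    - [-30,-20,0,0,0,0]
    - [-20,-20,0,0,0,0]
    - [-10,-20,0,0,0,0]
    - [-5,-20,0,0,0,0]
    - [0,0,0,0,0,0]
    - [0,0,0,0,0,0]
    - [0,0,0,0,0,0]
  gripper: 0.6

```text
clock: 6.45
position: [0.4358, -0.0601, 0.2889]
ee_rot: [0.002, 3.141, 0.001]
force: [-0.1, -0.1, -0.2]
width: 0.598
gripper_force: 0.0
```

Run:
```python
from h import *
o=observe();print(o['clock'],o['position'],o['ee_rot'],o['force'],o['width']);a,c=snap('wrist','w2')
cv2.imwrite('pics/w2b.png',cv2.cvtColor(cv2.resize(a,(800,600),interpolation=cv2.INTER_CUBIC),4))
```

```text
6.45 [ 0.43579119 -0.06008461  0.28893543] [2.08139295e-03 3.14099066e+00 7.40438630e-04] [-0.0633343  -0.06529647 -0.19868069] 0.5975684825791119
```

View pics/w2b.png

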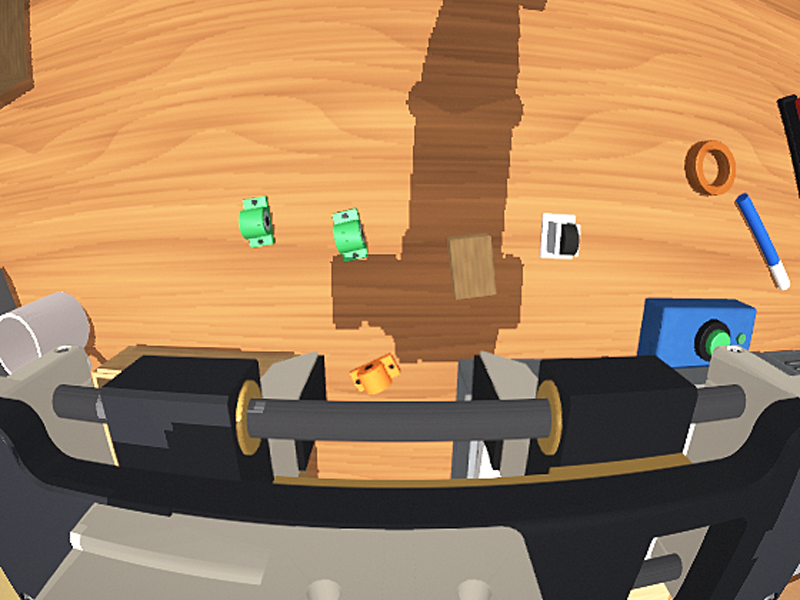

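Two green bearings: (256,222) and (350,235). Orange decoy at (374,374), castor at (560,238), packet at (472,266). Now the bearing poses.

Run:
```python
from fit import *
c=cams.get_calibration('wrist'); print(observe()['joints'].round(2))
im=cv2.cvtColor(cv2.imread('pics/w2.png'),4); m=gmask(im); m=cv2.morphologyEx(m,cv2.MORPH_CLOSE,np.ones((5,5),np.uint8))
k,l,st,ce=cv2.connectedComponentsWithStats(m)
import fit
fit.w2px=lambda c,p: __import__('h').w2px(c,p,True)
for i in range(1,k):
    if st[i,4]>100: print(st[i],ce[i]*800/560,px2w(c,*ce[i],.012,True).round(4),fitb([(c,(l==i).astype(np.uint8))],px2w(c,*ce[i],.012,True)))
for n,u,v in(('b1',256,203),('b1',261,241),('b2',345,215),('b2',355,255)): print(n,px2w(c,u*.7,v*.7,.008,True).round(4))
```

```text
[-0.21  0.07  0.24  1.91 -0.02  1.16  1.61]
[168 137  24  36 615] [256.05342625 222.43437863] [ 0.4004 -0.1975  0.012 ] (array([ 0.39921139, -0.19716838,  0.19524249]), np.float64(0.18218085106382975))
[233 147  25  36 553] [348.83750969 237.55618703] [ 0.417  -0.1072  0.012 ] (array([ 0.41408444, -0.10697562,  0.16437357]), np.float64(0.2435020519835841))
[494 231  17  18 191] [716.23036649 339.82049364] [0.5256 0.317  0.012 ] (array([0.52769256, 0.31736335, 1.39398633]), np.float64(0.5472154963680387))
b1 [ 0.3818 -0.198   0.008 ]
b1 [ 0.4192 -0.1946  0.008 ]
b2 [ 0.3959 -0.1109  0.008 ]
b2 [ 0.4344 -0.102   0.008 ]
```

>>> step_arm:
  steps:
    - [-10,-23,-30,0,0,0.09]
    - [-11,-24,-30,0,0,0.09]
    - [0,0,-38,0,0,0]
    - [0,0,-38,0,0,0]
    - [0,0,-38,0,0,0]
    - [0,0,-38,0,0,0]
    - [0,0,-38,0,0,0]
    - [0,0,-20,0,0,0]
    - [0,0,-12,0,0,0]
    - [0,0,0,0,0,0]
    - [0,0,0,0,0,0]
  gripper: 0.6

```text
clock: 7.42
position: [0.4144, -0.1071, 0.0062]
ee_rot: [0.281, -3.127, -0.001]
force: [0.4, 0.1, 0.5]
width: 0.6
gripper_force: 0.0
```

>>> step_arm:
  steps:
    - [0,0,0,0,0,0]
    - [0,0,0,0,0,0]
    - [0,0,0,0,0,0]
    - [0,0,0,0,0,0]
    - [0,0,0,0,0,0]
    - [0,0,0,0,0,0]
    - [0,0,0,0,0,0]
    - [0,0,0,0,0,0]
  gripper: 0
  force: 25

```text
clock: 8.08
position: [0.4148, -0.1078, 0.0072]
ee_rot: [-0.279, 3.128, 0.0]
force: [-0.6, 1.2, 7.5]
width: 0.264
gripper_force: 24.8
```

>>> step_arm:
  steps:
    - [0,0,20,0,0,0]
    - [0,0,38,0,0,0]
    - [0,0,38,0,0,0]
    - [0,0,38,0,0,-0.09]
    - [0,0,38,0,0,-0.09]
    - [15,10,35,0,0,0]
    - [25,15,25,0,0,0]
    - [30,18,20,0,0,0]
    - [30,18,20,0,0,0]
    - [30,18,10,0,0,0]
    - [30,18,0,0,0,0]
    - [30,18,0,0,0,0]
    - [30,18,0,0,0,0]
    - [30,18,0,0,0,0]
    - [25,16,0,0,0,0]
    - [10,0,0,0,0,0]
    - [0,0,0,0,0,0]
    - [0,0,0,0,0,0]
    - [0,0,0,0,0,0]

```text
clock: 9.67
position: [0.6986, 0.0582, 0.2885]
ee_rot: [-0.005, -3.141, 0.001]
force: [-0.9, 0.3, -1.6]
width: 0.26
gripper_force: 24.8
```

Run:
```python
from h import *
o=observe();print(o['clock'],o['position'],o['ee_rot'],o['width'],o['joints'].round(2));a,c=snap('wrist','w3')
cv2.imwrite('pics/w3b.png',cv2.cvtColor(cv2.resize(a,(800,600),interpolation=cv2.INTER_CUBIC),4))
```

```text
9.6667 [0.69863755 0.05816675 0.28853868] [-4.80621608e-03 -3.14061893e+00  7.94147878e-04] 0.2602564284962907 [-0.33  0.54  0.29  1.28 -0.15  1.35  1.52]
```

View pics/w3b.png

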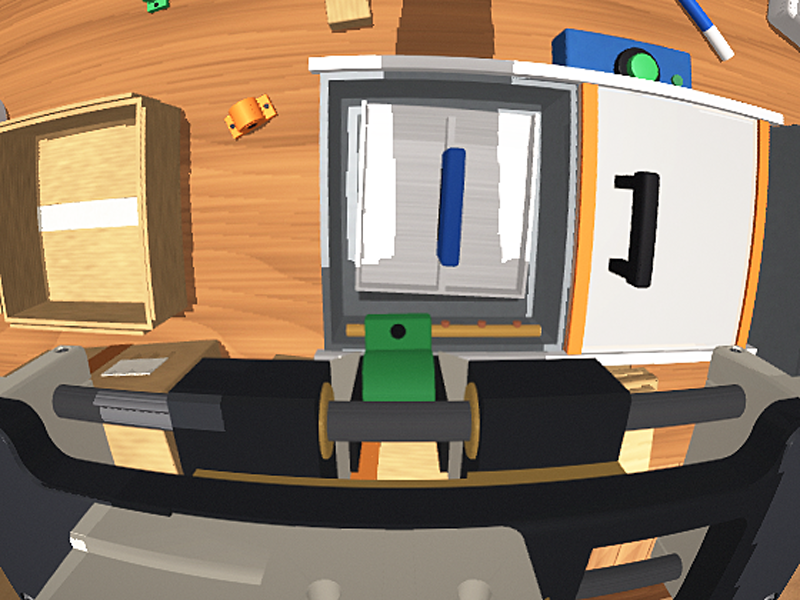

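The tray sits in the chamber with its blue handle at about (454,207). The guard is fully open, its handle at (640,230). The bearing is held.

Run:
```python
from h import *
c=cams.get_calibration('wrist')
im=cv2.cvtColor(cv2.imread('pics/w3.png'),4).astype(int)[:200,280:345]
ys,xs=np.where((im[...,2]>im[...,0]+60)); print(ys.min(),ys.max(),xs.min()+280,xs.max()+280)
for r in (112,125,145,165,178): 
    print(r,[(x+280,im[r,x].tolist()) for x in range(65) if im[r,x,2]>im[r,x,0]+40])
for n,u,v,z in [('BL',356,293,.055),('BR',524,298,.055),('FR',541,110,.055),('FL',364,101,.055),('hT',459,150,.102),('hB',453,265,.102),
 ('rail-',311,62,.118),('rail+',782,120,.118),('grip1',647,174,.165),('grip2',644,285,.165),('start',643,66,.067),('rimTL in',334,80,.108),('rimTR',575,85,.108),
 ('carton TL',0,118,.08),('TR',136,93,.08),('BR',152,332,.08)]:
    print(n,px2w(c,u*.7,v*.7,z,True).round(4))
```

```text
104 186 306 325
112 [(310, [2, 32, 91]), (311, [17, 42, 99]), (312, [21, 46, 97]), (313, [24, 53, 119]), (314, [26, 60, 130]), (315, [34, 70, 144]), (316, [35, 70, 146]), (317, [35, 70, 144]), (318, [33, 70, 143]), (319, [29, 65, 142]), (320, [32, 67, 141]), (321, [29, 64, 139]), (322, [31, 67, 142]), (323, [30, 64, 142]), (324, [13, 50, 125])]
125 [(309, [0, 9, 46]), (310, [17, 44, 103]), (311, [20, 45, 97]), (312, [23, 51, 113]), (313, [27, 61, 130]), (314, [31, 66, 139]), (315, [33, 66, 144]), (316, [29, 66, 141]), (317, [33, 67, 142]), (318, [30, 67, 141]), (319, [31, 65, 140]), (320, [30, 66, 139]), (321, [32, 67, 141]), (322, [32, 70, 145]), (323, [20, 55, 130]), (324, [28, 53, 123])]
145 [(308, [7, 20, 50]), (309, [18, 47, 104]), (310, [18, 42, 99]), (311, [23, 53, 115]), (312, [27, 62, 134]), (313, [30, 65, 140]), (314, [31, 68, 141]), (315, [33, 68, 142]), (316, [30, 65, 141]), (317, [30, 66, 140]), (318, [32, 66, 140]), (319, [29, 65, 138]), (320, [32, 66, 141]), (321, [25, 61, 136]), (322, [13, 50, 129]), (323, [69, 89, 132])]
165 [(307, [3, 36, 93]), (308, [18, 44, 100]),
[... 421 characters left out ...]
(311, [27, 63, 137]), (312, [31, 66, 139]), (313, [30, 65, 140]), (314, [28, 64, 137]), (315, [28, 63, 138]), (316, [29, 65, 137]), (317, [27, 62, 137]), (318, [31, 64, 140]), (319, [25, 62, 137]), (320, [14, 50, 127]), (321, [48, 73, 120])]
BL [0.7229 0.0204 0.055 ]
BR [0.7276 0.1693 0.055 ]
FR [0.5614 0.1795 0.055 ]
FL [0.5583 0.0292 0.055 ]
hT [0.6032 0.1021 0.102 ]
hB [0.6897 0.0987 0.102 ]
rail- [ 0.5385 -0.0039  0.118 ]
rail+ [0.5441 0.404  0.118 ]
grip1 [0.6145 0.2216 0.165 ]
grip2 [0.6899 0.2258 0.165 ]
start [0.5109 0.2751 0.067 ]
rimTL in [0.5508 0.0113 0.108 ]
rimTR [0.5479 0.1907 0.108 ]
carton TL [ 0.5252 -0.3539  0.08  ]
TR [ 0.5356 -0.1699  0.08  ]
BR [ 0.7521 -0.1699  0.08  ]
```

>>> step_arm:
  steps:
    - [-4,6,0,0,0,-0.12]
    - [-4,6,0,0,0,-0.12]
    - [-4,6,0,0,0,-0.12]
    - [-4,6,0,0,0,-0.12]
    - [-4,6,0,0,0,-0.12]
    - [-4,6,0,0,0,-0.12]
    - [-4,6,0,0,0,-0.12]
    - [-4,6,0,0,0,-0.12]
    - [-4,6,0,0,0,-0.12]
    - [-4,6,0,0,0,-0.12]
    - [-4,6,0,0,0,-0.12]
    - [-3,6,0,0,0,-0.12]
    - [0,8,0,0,0,-0.12]
    - [0,0,-30,0,0,-0.04]
    - [0,0,-35,0,0,0]
    - [0,0,-35,0,0,0]
    - [0,0,-35,0,0,0]
    - [0,0,0,0,0,0]
    - [0,0,0,0,0,0]

```text
clock: 11.3
position: [0.651, 0.1387, 0.1534]
ee_rot: [-2.255, -2.184, 0.004]
force: [0.3, 0.8, -0.4]
width: 0.263
gripper_force: 24.8
```

>>> step_arm:
  steps:
    - [0,0,-30,0,0,0]
    - [0,0,-30,0,0,0]
    - [0,0,-20,0,0,0]
    - [0,0,-12,0,0,0]
    - [0,0,-8,0,0,0]
    - [0,0,-4,0,0,0]
    - [0,0,0,0,0,0]
    - [0,0,0,0,0,0]

```text
clock: 11.97
position: [0.6535, 0.1392, 0.0513]
ee_rot: [2.255, 2.186, 0.003]
force: [-0.6, 0.9, -1.8]
width: 0.259
gripper_force: 24.8
```

>>> step_arm:
  steps:
    - [0,0,0,0,0,0]
    - [0,0,0,0,0,0]
    - [0,0,0,0,0,0]
    - [0,0,0,0,0,0]
    - [0,0,0,0,0,0]
  gripper: 0.5

```text
clock: 12.38
position: [0.6526, 0.1392, 0.0501]
ee_rot: [2.256, 2.186, 0.001]
force: [-0.0, -0.5, 0.1]
width: 0.494
gripper_force: 0.0
```

>>> step_arm:
  steps:
    - [0,0,20,0,0,0]
    - [0,0,30,0,0,0]
    - [0,0,35,0,0,0]
    - [0,0,35,0,0,0]
    - [0,0,35,0,0,0.12]
    - [-10,-10,30,0,0,0.12]
    - [-20,-20,25,0,0,0.12]
    - [-20,-25,20,0,0,0.12]
    - [-20,-28,0,0,0,0.12]
    - [-20,-28,0,0,0,0.12]
    - [-20,-28,0,0,0,0.12]
    - [-20,-28,0,0,0,0.12]
    - [-20,-28,0,0,0,0.12]
    - [-20,-28,0,0,0,0.12]
    - [-15,-28,0,0,0,0.12]
    - [-10,-28,0,0,0,0.12]
    - [-5,-20,0,0,0,0.12]
    - [0,0,0,0,0,0.12]
    - [0,0,0,0,0,0]
    - [0,0,0,0,0,0]
  gripper: 0.6

```text
clock: 14.05
position: [0.4524, -0.1597, 0.2798]
ee_rot: [-0.116, 3.139, 0.001]
force: [-0.0, 0.1, -0.6]
width: 0.599
gripper_force: 0.0
```

Run:
```python
from fit import *
import fit
o=observe();print(o['clock'],o['position'],o['ee_rot'],o['width']);a,c=snap('wrist','w4'); s,_=snap('scene','s4')
fit.w2px=lambda c,p: __import__('h').w2px(c,p,True)
m=cv2.morphologyEx(gmask(a),cv2.MORPH_CLOSE,np.ones((5,5),np.uint8))
k,l,st,ce=cv2.connectedComponentsWithStats(m)
for i in range(1,k):
    if st[i,4]>100: print(st[i],ce[i],px2w(c,*ce[i],.012,True).round(4),fitb([(c,(l==i).astype(np.uint8))],px2w(c,*ce[i],.012,True)))
cv2.imwrite('pics/m4.png',cv2.cvtColor(np.hstack([cv2.resize(a,(440,330)),cv2.resize(s[150:350,150:368],(360,330))]),4))
```

```text
14.05 [ 0.45244152 -0.15971197  0.27983052] [-1.16115081e-01  3.13916004e+00  6.66552171e-04] 0.5994004241127665
[262 149  20  36 505] [271.4039604  168.73465347] [ 0.4368 -0.1714  0.012 ] (array([ 0.43498554, -0.17047667,  3.225835  ]), np.float64(0.2907303370786517))
[536 240  24  18 231] [545.31601732 248.16450216] [0.5263 0.3402 0.012 ] (array([0.52942949, 0.34990694, 1.42194935]), np.float64(0.30937499999999996))
```

View pics/m4.png

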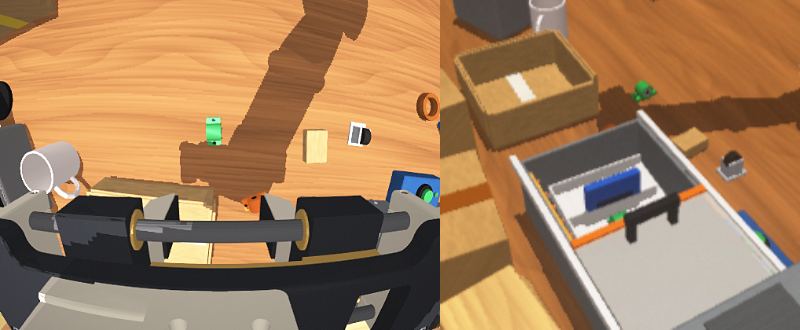

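The second bearing was knocked to about (0.435,-0.171). The first is in the tray, at (615,215) in the scene half.

>>> step_arm:
  steps:
    - [-8,-5,-30,0,0,0]
    - [-9,-6,-36,0,0,0]
    - [0,0,-36,0,0,0]
    - [0,0,-36,0,0,0]
    - [0,0,-36,0,0,0]
    - [0,0,-36,0,0,0]
    - [0,0,-33,0,0,0]
    - [0,0,-20,0,0,0]
    - [0,0,-10,0,0,0]
    - [0,0,0,0,0,0]
    - [0,0,0,0,0,0]
  gripper: 0.6

```text
clock: 15.07
position: [0.4358, -0.1706, 0.007]
ee_rot: [0.122, -3.139, -0.0]
force: [0.1, -0.3, 0.6]
width: 0.598
gripper_force: 0.0
```

>>> step_arm:
  steps:
    - [0,0,0,0,0,0]
    - [0,0,0,0,0,0]
    - [0,0,0,0,0,0]
    - [0,0,0,0,0,0]
    - [0,0,0,0,0,0]
    - [0,0,0,0,0,0]
    - [0,0,0,0,0,0]
    - [0,0,0,0,0,0]
  gripper: 0
  force: 25

```text
clock: 15.73
position: [0.4358, -0.1708, 0.0072]
ee_rot: [-0.122, 3.138, 0.0]
force: [-1.1, 1.4, 7.1]
width: 0.264
gripper_force: 24.7
```

>>> step_arm:
  steps:
    - [0,0,20,0,0,0]
    - [0,0,36,0,0,0]
    - [0,0,36,0,0,0]
    - [0,0,36,0,0,-0.12]
    - [0,0,36,0,0,-0.12]
    - [15,18,36,0,0,-0.12]
    - [20,20,0,0,0,-0.12]
    - [20,20,0,0,0,-0.12]
    - [20,20,0,0,0,-0.12]
    - [20,20,0,0,0,-0.12]
    - [20,20,0,0,0,-0.12]
    - [20,20,0,0,0,-0.12]
    - [20,20,0,0,0,-0.12]
    - [20,20,0,0,0,-0.12]
    - [20,20,0,0,0,-0.12]
    - [20,20,0,0,0,-0.12]
    - [0,10,0,0,0,-0.12]
    - [0,0,0,0,0,0]
    - [0,0,0,0,0,0]
    - [0,0,0,0,0,0]

```text
clock: 17.4
position: [0.6489, 0.0547, 0.2047]
ee_rot: [2.25, 2.193, -0.002]
force: [-0.1, 0.1, -1.5]
width: 0.261
gripper_force: 24.7
```

>>> step_arm:
  steps:
    - [2,3,-25,0,0,0]
    - [0,0,-35,0,0,0]
    - [0,0,-35,0,0,0]
    - [0,0,-25,0,0,0]
    - [0,0,-18,0,0,0]
    - [0,0,-10,0,0,0]
    - [0,0,-6,0,0,0]
    - [0,0,0,0,0,0]
    - [0,0,0,0,0,0]

```text
clock: 18.15
position: [0.6522, 0.0586, 0.0519]
ee_rot: [2.252, 2.19, 0.002]
force: [-0.1, -0.3, -1.0]
width: 0.265
gripper_force: 24.7
```

>>> step_arm:
  steps:
    - [0,0,0,0,0,0]
    - [0,0,0,0,0,0]
    - [0,0,0,0,0,0]
    - [0,0,0,0,0,0]
    - [0,0,0,0,0,0]
  gripper: 0.5

```text
clock: 18.57
position: [0.6519, 0.0593, 0.0512]
ee_rot: [2.252, 2.19, 0.001]
force: [0.2, 0.3, 0.9]
width: 0.497
gripper_force: 0.0
```

>>> step_arm:
  steps:
    - [0,0,20,0,0,0]
    - [0,0,30,0,0,0]
    - [0,0,35,0,0,0]
    - [0,0,35,0,0,0]
    - [0,0,35,0,0,0.12]
    - [2,7,35,0,0,0.12]
    - [2,7,20,0,0,0.12]
    - [2,7,0,0,0,0.12]
    - [3,7,0,0,0,0.12]
    - [3,7,0,0,0,0.12]
    - [3,7,0,0,0,0.12]
    - [3,7,0,0,0,0.12]
    - [3,7,0,0,0,0.12]
    - [3,7,0,0,0,0.12]
    - [3,7,0,0,0,0.12]
    - [3,7,0,0,0,0.12]
    - [0,7,0,0,0,0.12]
    - [0,0,0,0,0,0.04]
    - [0,0,0,0,0,0]
    - [0,0,0,0,0,0]
  gripper: 0.9

```text
clock: 20.23
position: [0.6816, 0.1428, 0.2608]
ee_rot: [-0.001, -3.142, 0.0]
force: [0.8, 0.3, 1.4]
width: 0.902
gripper_force: 0.0
```

Run:
```python
from h import *
o=observe();print(o['clock'],o['position'],o['ee_rot'],o['width']);a,c=snap('wrist','w5')
cv2.imwrite('pics/w5b.png',cv2.cvtColor(cv2.resize(a[:300],(800,429),interpolation=cv2.INTER_CUBIC),4))
```

```text
20.2333 [0.68164742 0.14281453 0.26079099] [-1.40818075e-03 -3.14157266e+00  1.50455879e-04] 0.9022828511892672
```

View pics/w5b.png

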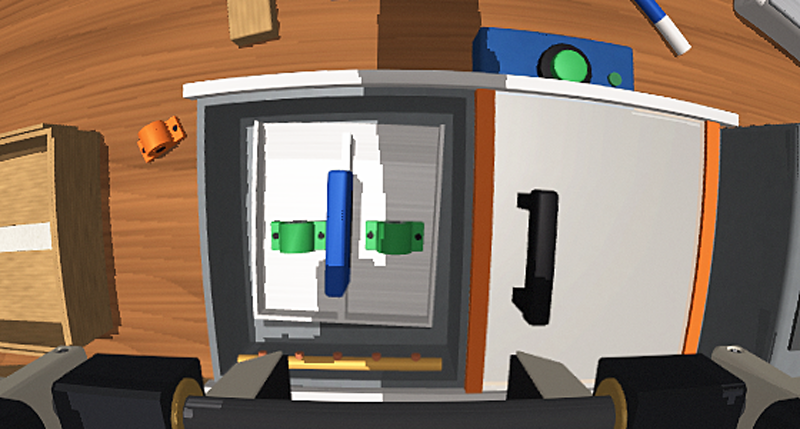

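Both bearings lie in the tray, at (300,237) and (395,237), one per lane. The guard handle is at (542,255) and the start button at (571,66).

Run:
```python
from h import *
c=cams.get_calibration('wrist')
for n,u,v,z in [('g1',546,192,.165),('g2',541,325,.165),('start',571,65,.067),('hT',341,171,.102),('hB',338,296,.102),('cartR1',70,125,.08),('cartR2',116,335,.08)]: print(n,px2w(c,u*.7,v*.7,z,True).round(4))
```

```text
g1 [0.6138 0.2243 0.165 ]
g2 [0.6915 0.2262 0.165 ]
start [0.5115 0.2769 0.067 ]
hT [0.6026 0.1032 0.102 ]
hB [0.6898 0.0992 0.102 ]
cartR1 [ 0.5418 -0.1399  0.08  ]
cartR2 [ 0.7296 -0.1077  0.08  ]
```

>>> step_arm:
  steps:
    - [-10,27,0,0,0,0]
    - [-10,28,0,0,0,0]
    - [-10,28,-10,0,0,0]
    - [0,0,-30,0,0,0]
    - [0,0,-30,0,0,0]
    - [0,0,-25,0,0,0]
    - [0,0,-18,0,0,0]
    - [0,0,-10,0,0,0]
    - [0,0,0,0,0,0]
  gripper: 0.6

```text
clock: 21.03
position: [0.6504, 0.2255, 0.1354]
ee_rot: [-0.0, -3.138, 0.003]
force: [-0.2, 0.2, 0.8]
width: 0.596
gripper_force: 0.0
```

>>> step_arm:
  steps:
    - [0,0,0,0,0,0]
    - [0,0,0,0,0,0]
    - [0,0,0,0,0,0]
    - [0,0,0,0,0,0]
    - [0,0,0,0,0,0]
    - [0,0,0,0,0,0]
    - [0,0,0,0,0,0]
    - [0,0,0,0,0,0]
    - [0,0,0,0,0,0]
  gripper: 0
  force: 25

```text
clock: 21.78
position: [0.6518, 0.2263, 0.1381]
ee_rot: [-0.002, 3.141, 0.001]
force: [-0.9, -0.2, 3.6]
width: 0.146
gripper_force: 25.0
```

>>> step_arm:
  steps:
    - [0,-8,0,0,0,0]
    - [0,-14,0,0,0,0]
    - [0,-14,0,0,0,0]
    - [0,-14,0,0,0,0]
    - [0,-14,0,0,0,0]
    - [0,-14,0,0,0,0]
    - [0,-14,0,0,0,0]
    - [0,-14,0,0,0,0]
    - [0,-14,0,0,0,0]
    - [0,-14,0,0,0,0]
    - [0,-14,0,0,0,0]
    - [0,-14,0,0,0,0]
    - [0,-10,0,0,0,0]
    - [0,-6,0,0,0,0]
    - [0,-5,0,0,0,0]
    - [0,-3,0,0,0,0]
    - [0,0,0,0,0,0]

```text
clock: 23.2
position: [0.6499, 0.0373, 0.138]
ee_rot: [-0.002, -3.139, 0.001]
force: [-7.2, -0.4, 9.0]
width: 0.152
gripper_force: 25.0
```

>>> step_arm:
  steps:
    - [0,-3,0,0,0,0]
    - [0,-3,0,0,0,0]
    - [0,0,0,0,0,0]
    - [0,0,0,0,0,0]

```text
clock: 23.53
position: [0.6499, 0.0364, 0.138]
ee_rot: [0.004, -3.139, -0.006]
force: [-7.7, 9.8, 9.4]
width: 0.149
gripper_force: 25.0
```

>>> step_arm:
  steps:
    - [0,5,0,0,0,0]
    - [0,0,0,0,0,0]
    - [0,0,0,0,0,0]
    - [0,0,0,0,0,0]
    - [0,0,0,0,0,0]
    - [0,0,20,0,0,0]
    - [0,0,35,0,0,0]
    - [0,0,35,0,0,0]
    - [0,0,0,0,0,0]
  gripper: 0.5

```text
clock: 24.28
position: [0.6551, 0.0381, 0.2348]
ee_rot: [-0.001, 3.132, 0.001]
force: [2.1, -0.5, 0.8]
width: 0.5
gripper_force: 0.0
```

Run:
```python
from h import *
o=observe();print(o['clock'],o['position'],o['ee_rot'],o['width'],o['joints'].round(2));a,c=snap('wrist','w6');s,_=snap('side','d6')
cv2.imwrite('pics/m6.png',cv2.cvtColor(np.hstack([cv2.resize(a[:300],(448,240)),cv2.resize(s[70:230,150:360],(352,240))]),4))
```

```text
24.2833 [0.65509682 0.0381421  0.23482047] [-5.21581026e-04  3.13152485e+00  1.02604033e-03] 0.500091965434532 [-0.41  0.49  0.42  1.51 -0.21  1.17  1.62]
```

View pics/m6.png

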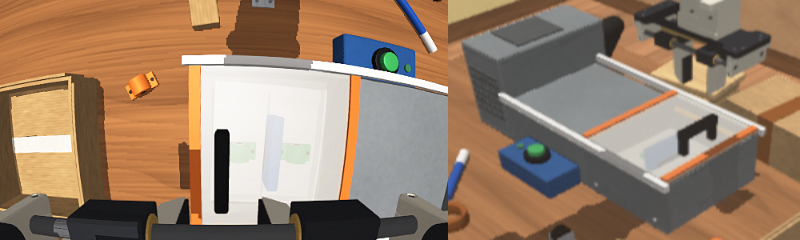

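The guard is shut, with the bearings visible through it. Moving over the start button.

>>> step_arm:
  steps:
    - [-14,24,0,0,0,0]
    - [-14,24,0,0,0,0]
    - [-14,24,0,0,0,0]
    - [-14,24,0,0,0,0]
    - [-14,24,0,0,0,0]
    - [-15,24,0,0,0,0]
    - [-15,24,0,0,0,0]
    - [-15,24,0,0,0,0]
    - [-15,24,0,0,0,0]
    - [-15,22,0,0,0,0]
    - [0,0,-30,0,0,0]
    - [0,0,-35,0,0,0]
    - [0,0,-30,0,0,0]
    - [0,0,-30,0,0,0]
    - [0,0,-20,0,0,0]
    - [0,0,0,0,0,0]
    - [0,0,0,0,0,0]
  gripper: 0

```text
clock: 25.8
position: [0.5056, 0.2761, 0.0813]
ee_rot: [0.001, -3.139, 0.004]
force: [-0.2, 0.2, -0.2]
width: 0.004
gripper_force: 0.0
```

>>> step_arm:
  steps:
    - [4,0,-10,0,0,0]
    - [0,0,-5,0,0,0]
    - [0,0,-4,0,0,0]
    - [0,0,-3,0,0,0]
    - [0,0,0,0,0,0]
    - [0,0,0,0,0,0]

```text
clock: 26.3
position: [0.5118, 0.2774, 0.0617]
ee_rot: [-0.002, 3.139, 0.002]
force: [1.4, -1.3, 5.4]
width: 0.005
gripper_force: 2.3
```

>>> step_arm:
  steps:
    - [0,0,-2,0,0,0]
    - [0,0,0,0,0,0]
    - [0,0,0,0,0,0]

```text
clock: 26.55
position: [0.5119, 0.2775, 0.061]
ee_rot: [-0.001, 3.139, 0.003]
force: [-2.8, -2.6, 20.6]
width: 0.005
gripper_force: 10.4
```

>>> step_arm:
  steps:
    - [0,0,15,0,0,0]
    - [0,0,25,0,0,0]
    - [0,0,30,0,0,0]
    - [0,0,35,0,0,0]
    - [0,0,35,0,0,0]
    - [0,0,0,0,0,0]
    - [0,0,0,0,0,0]
    - [0,0,0,0,0,0]
    - [0,0,0,0,0,0]
    - [0,0,0,0,0,0]
    - [0,0,0,0,0,0]
    - [0,0,0,0,0,0]
    - [0,0,0,0,0,0]
    - [0,0,0,0,0,0]
    - [0,0,0,0,0,0]
    - [0,0,0,0,0,0]
    - [0,0,0,0,0,0]
    - [0,0,0,0,0,0]
  gripper: 0.6

```text
clock: 28.05
position: [0.5107, 0.2772, 0.1988]
ee_rot: [-0.002, 3.142, 0.0]
force: [0.3, 0.7, -1.1]
width: 0.6
gripper_force: 0.0
```

>>> step_arm:
  steps:
    - [14,-24,0,0,0,0]
    - [14,-24,0,0,0,0]
    - [14,-24,0,0,0,0]
    - [14,-24,0,0,0,0]
    - [14,-24,0,0,0,0]
    - [14,-24,0,0,0,0]
    - [14,-24,0,0,0,0]
    - [14,-24,0,0,0,0]
    - [14,-24,0,0,0,0]
    - [14,-23,0,0,0,0]
    - [0,0,0,0,0,0]
    - [0,0,0,0,0,0]
    - [0,0,0,0,0,0]
    - [0,0,0,0,0,0]
    - [0,0,0,0,0,0]
    - [0,0,0,0,0,0]
    - [0,0,0,0,0,0]
    - [0,0,0,0,0,0]
    - [0,0,0,0,0,0]
    - [0,0,0,0,0,0]

```text
clock: 29.72
position: [0.6507, 0.0383, 0.1988]
ee_rot: [-0.002, 3.142, 0.0]
force: [-0.2, 0.7, -0.1]
width: 0.597
gripper_force: 0.0
```

>>> step_arm:
  steps:
    - [0,-2,-20,0,0,0]
    - [0,0,-20,0,0,0]
    - [0,0,-13,0,0,0]
    - [0,0,-8,0,0,0]
    - [0,0,0,0,0,0]
    - [0,0,0,0,0,0]

```text
clock: 30.22
position: [0.6508, 0.0361, 0.1379]
ee_rot: [0.002, -3.141, 0.0]
force: [-0.5, -0.1, 0.9]
width: 0.602
gripper_force: 0.0
```

>>> step_arm:
  steps:
    - [0,0,0,0,0,0]
    - [0,0,0,0,0,0]
    - [0,0,0,0,0,0]
    - [0,0,0,0,0,0]
    - [0,0,0,0,0,0]
    - [0,0,0,0,0,0]
    - [0,0,0,0,0,0]
    - [0,0,0,0,0,0]
    - [0,0,0,0,0,0]
  gripper: 0

```text
clock: 30.97
position: [0.6507, 0.0364, 0.1379]
ee_rot: [-0.002, 3.141, 0.001]
force: [-0.9, 1.4, 1.9]
width: 0.152
gripper_force: 25.0
```

>>> step_arm:
  steps:
    - [0,8,0,0,0,0]
    - [0,14,0,0,0,0]
    - [0,14,0,0,0,0]
    - [0,14,0,0,0,0]
    - [0,14,0,0,0,0]
    - [0,14,0,0,0,0]
    - [0,14,0,0,0,0]
    - [0,14,0,0,0,0]
    - [0,14,0,0,0,0]
    - [0,14,0,0,0,0]
    - [0,14,0,0,0,0]
    - [0,14,0,0,0,0]
    - [0,10,0,0,0,0]
    - [0,8,0,0,0,0]
    - [0,6,0,0,0,0]
    - [0,3,0,0,0,0]
    - [0,3,0,0,0,0]
    - [0,0,0,0,0,0]

```text
clock: 32.47
position: [0.6526, 0.2264, 0.1379]
ee_rot: [0.0, 3.138, -0.006]
force: [9.1, -9.9, -1.6]
width: 0.148
gripper_force: 25.0
```

>>> step_arm:
  steps:
    - [0,-4,0,0,0,0]
    - [0,0,0,0,0,0]
    - [0,0,0,0,0,0]
    - [0,0,0,0,0,0]
    - [0,0,0,0,0,0]
    - [0,0,20,0,0,0]
    - [0,0,35,0,0,0]
    - [0,-20,25,0,0,0]
    - [0,-35,0,0,0,-0.045]
    - [0,-35,0,0,0,0]
    - [0,-35,0,0,0,0]
    - [0,0,0,0,0,0]
    - [0,0,0,0,0,0]
    - [0,0,0,0,0,0]
  gripper: 0.5

```text
clock: 33.63
position: [0.6506, 0.1, 0.2178]
ee_rot: [-0.068, -3.141, -0.002]
force: [0.0, -0.1, -0.1]
width: 0.5
gripper_force: 0.0
```

Run:
```python
from h import *
o=observe();print(o['clock'],o['position'],o['ee_rot'],o['width']);a,c=snap('wrist','w7');s,cs=snap('scene','s7')
im=a.astype(int)[:,:,:]
m=((im[...,2]>110)&(im[...,2]>im[...,0]+60)).astype(np.uint8)
k,l,st,ce=cv2.connectedComponentsWithStats(m)
for i in range(1,k):
    if st[i,4]>60:
        q=cv2.minAreaRect(np.argwhere(l==i)[:,::-1].astype(np.float32)); print(st[i],ce[i],q,px2w(c,*q[0],.102,True).round(4))
        b=cv2.boxPoints(q); print([px2w(c,*p,.102,True).round(4)[:2].tolist() for p in b])
cv2.imwrite('pics/m7.png',cv2.cvtColor(np.hstack([cv2.resize(a[:300],(448,240)),cv2.resize(s[210:370,170:380],(352,240))]),4))
```

```text
33.6333 [0.65057632 0.10003205 0.21775899] [-6.83963871e-02 -3.14065247e+00 -1.74508006e-03] 0.5000434782315107
[477   0  25  25 235] [490.14468085  10.92340426] ((489.6363220214844, 10.080137252807617), (31.570945739746094, 8.216588973999023), 51.009002685546875) [0.4547 0.3157 0.102 ]
[[0.4473, 0.3002], [0.4393, 0.3096], [0.4619, 0.332], [0.4697, 0.3222]]
[ 376   32  111   53 3091] [425.60207053  55.3885474 ] ((431.0838928222656, 57.69926452636719), (114.50667572021484, 41.288330078125), 5.980599403381348) [0.5153 0.2411 0.102 ]
[[0.5328, 0.1835], [0.4949, 0.1898], [0.4912, 0.3112], [0.5341, 0.3021]]
[272 155  12  95 878] [277.42482916 198.72892938] ((277.5, 202.0), (94.0, 11.0), 90.0) [0.6432 0.0985 0.102 ]
[[0.6024, 0.0957], [0.6028, 0.1049], [0.6869, 0.1016], [0.6864, 0.0916]]
```

View pics/m7.png

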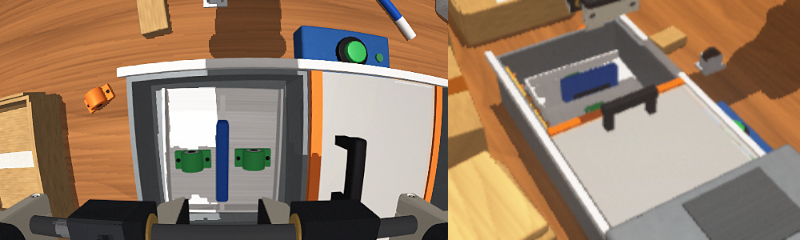

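The guard is open, both bearings are still in the tray, and its handle is at (222,160), which is (0.646,0.098). Grasping the handle.

>>> step_arm:
  steps:
    - [-4,-1,-30,0,0,0]
    - [0,0,-35,0,0,0]
    - [0,0,-30,0,0,0]
    - [0,0,-25,0,0,0]
    - [0,0,-15,0,0,0]
    - [0,0,-8,0,0,0]
    - [0,0,-4,0,0,0]
    - [0,0,0,0,0,0]
    - [0,0,0,0,0,0]
  gripper: 0.38

```text
clock: 34.48
position: [0.6474, 0.0987, 0.0717]
ee_rot: [0.068, 3.139, 0.001]
force: [0.3, 0.4, 0.2]
width: 0.381
gripper_force: 0.0
```

>>> step_arm:
  steps:
    - [0,0,0,0,0,0]
    - [0,0,0,0,0,0]
    - [0,0,0,0,0,0]
    - [0,0,0,0,0,0]
    - [0,0,0,0,0,0]
    - [0,0,0,0,0,0]
    - [0,0,0,0,0,0]
    - [0,0,0,0,0,0]
  gripper: 0
  force: 58

```text
clock: 35.15
position: [0.647, 0.0984, 0.0714]
ee_rot: [0.069, 3.14, 0.001]
force: [-1.3, 0.5, 7.1]
width: 0.15
gripper_force: 58.0
```

>>> step_arm:
  steps:
    - [0,0,5,0,0,0]
    - [0,0,10,0,0,0]
    - [0,0,15,0,0,0]
    - [0,0,20,0,0,0]
    - [0,0,20,0,0,0]
    - [0,0,20,0,0,0]
    - [0,0,20,0,0,0]
    - [0,0,15,0,0,0]
    - [0,0,5,0,0,0]
    - [0,0,0,0,0,0]
    - [0,0,0,0,0,0]

```text
clock: 36.07
position: [0.6461, 0.0981, 0.2001]
ee_rot: [-0.069, -3.14, 0.0]
force: [0.0, 1.5, -6.0]
width: 0.149
gripper_force: 58.0
```

>>> step_arm:
  steps:
    - [0,-5,0,0,0,0]
    - [0,-10,0,0,0,0]
    - [1,-15,0,0,0,0]
    - [1,-20,0,0,0,0]
    - [1,-25,0,0,0,0]
    - [1,-25,0,0,0,0]
    - [1,-25,0,0,0,0]
    - [1,-25,0,0,0,0]
    - [1,-25,0,0,0,0]
    - [1,-25,0,0,0,0]
    - [0,-25,0,0,0,0]
    - [0,-25,0,0,0,0]
    - [0,-25,0,0,0,0]
    - [0,-25,0,0,0,0]
    - [0,-25,0,0,0,0]
    - [0,-20,0,0,0,0]
    - [0,-14,0,0,0,0]
    - [0,-8,0,0,0,0]
    - [0,-2,0,0,0,0]
    - [0,0,0,0,0,0]

```text
clock: 37.73
position: [0.6545, -0.271, 0.2004]
ee_rot: [-0.069, -3.14, -0.001]
force: [0.6, 1.0, -5.9]
width: 0.15
gripper_force: 58.0
```

Run:
```python
from h import *
o=observe();print(o['clock'],o['position'],o['ee_rot'],o['width'],o['joints'].round(2));s,cs=snap('side','d8');a,c=snap('wrist','w8')
cv2.imwrite('pics/m8.png',cv2.cvtColor(np.hstack([cv2.resize(a[:320],(400,300)),cv2.resize(s[120:375,210:550],(400,300))]),4))
```

```text
37.7333 [ 0.65445685 -0.27097139  0.20042729] [-6.94965961e-02 -3.14041845e+00 -8.40043209e-04] 0.1498510601571469 [ 0.06  0.62  0.45  1.4  -0.27  1.19  2.06]
```

View pics/m8.png

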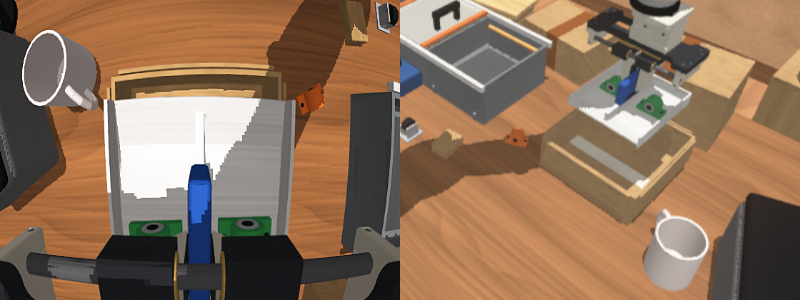

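The tray is level over the carton with both bearings in it. Lowering it, then tipping.

>>> step_arm:
  steps:
    - [0,0,-15,0,0,0]
    - [0,0,-20,0,0,0]
    - [0,0,-8,0,0,0]
    - [0,0,0,-0.003,-0.06,0]
    - [0,0,0,-0.005,-0.1,0]
    - [0,0,0,-0.005,-0.12,0]
    - [0,0,0,-0.005,-0.12,0]
    - [0,0,0,-0.005,-0.12,0]
    - [0,0,0,-0.005,-0.12,0]
    - [0,0,0,0,0,0]
    - [0,0,0,0,0,0]
    - [0,0,0,0,0,0]

```text
clock: 38.83
position: [0.6578, -0.2696, 0.1555]
ee_rot: [0.051, 2.571, -0.006]
force: [-0.7, -0.5, -4.8]
width: 0.146
gripper_force: 58.0
```

>>> step_arm:
  steps:
    - [0,0,0,-0.005,-0.12,0]
    - [0,0,0,-0.005,-0.12,0]
    - [0,0,0,-0.005,-0.12,0]
    - [0,0,0,-0.005,-0.12,0]
    - [0,0,0,-0.005,-0.12,0]
    - [0,0,0,-0.003,-0.08,0]
    - [0,0,0,0,0,0]
    - [0,0,0,0,0,0]
    - [0,0,0,0,0,0]
    - [0,0,0,0,0,0]
    - [0,0,0,0,0,0]
    - [0,0,0,0,0,0]
    - [0,0,0,0,0,0]
    - [0,0,0,0,0,0]

```text
clock: 40.0
position: [0.6691, -0.3039, 0.2068]
ee_rot: [-0.013, 2.307, 0.098]
force: [0.8, -0.0, -3.0]
width: 0.153
gripper_force: 58.0
```

Run:
```python
from h import *
o=observe();print(o['clock'],o['position'],o['ee_rot'],o['force'],o['joints'].round(2));s,cs=snap('side','d9');a,c=snap('scene','s9')
cv2.imwrite('pics/m9.png',cv2.cvtColor(np.hstack([cv2.resize(a[100:280,130:370],(400,300)),cv2.resize(s[120:375,210:550],(400,300))]),4))
```

```text
40.0 [ 0.66911176 -0.30393348  0.20678281] [-0.01310199  2.30706636  0.0983042 ] [ 0.83788613 -0.02533705 -2.98785255] [ 1.22  0.59 -0.87  1.94 -0.58  0.12  2.74]
```

View pics/m9.png

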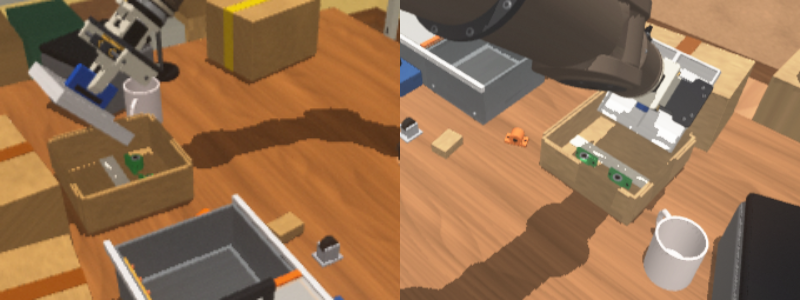

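Both bearings are in the carton. The arm stopped at its limits at about 0.83 rad of tilt. I'll work out the turn back to upright.

>>> step_arm:
  steps:
    - [0,0,15,0,0.03,0]
    - [0,0,15,0,0.05,0]
    - [0,0,15,0,0.05,0]
    - [0,0,0,0,0,0]
    - [0,0,0,0,0,0]

```text
clock: 40.52
position: [0.6704, -0.3036, 0.2536]
ee_rot: [-0.01, 2.434, 0.099]
force: [0.2, 0.9, -3.8]
width: 0.149
gripper_force: 58.0
```

```bash
cat > rt.py <<'E'
from h import *
from scipy.spatial.transform import Rotation as R
o=observe(); t=R.from_rotvec([-.069,-3.1408,0])
print(o['clock'],o['position'].round(4),o['ee_rot'].round(3),o['joints'].round(2),(t*R.from_rotvec(o['ee_rot']).inv()).as_rotvec().round(3),o['width'])
E
python3 rt.py
```

```text
40.5167 [ 0.6704 -0.3036  0.2536] [-0.01   2.434  0.099] [ 0.94  0.42 -0.52  1.82 -0.51  0.41  2.52] [-0.062  0.708 -0.05 ] 0.14900314011518662
```

>>> step_arm:
  steps:
    - [0,0,3,-0.008,0.088,-0.006]
    - [0,0,3,-0.008,0.088,-0.006]
    - [0,0,0,-0.008,0.088,-0.006]
    - [0,0,0,-0.008,0.088,-0.006]
    - [0,0,0,-0.008,0.088,-0.006]
    - [0,0,0,-0.008,0.088,-0.006]
    - [0,0,0,-0.008,0.088,-0.006]
    - [0,0,0,-0.008,0.088,-0.006]
    - [0,0,0,0,0,0]
    - [0,0,0,0,0,0]
    - [0,0,0,0,0,0]

```text
clock: 41.43
position: [0.6682, -0.3051, 0.2547]
ee_rot: [0.07, 3.131, 0.007]
force: [-0.1, -1.0, -3.4]
width: 0.145
gripper_force: 58.0
```

```bash
python3 rt.py
python3 - <<'E'
from h import *
s,cs=snap('side','d10');a,c=snap('wrist','w10')
cv2.imwrite('pics/m10.png',cv2.cvtColor(np.hstack([cv2.resize(a[:320],(400,300)),cv2.resize(s[80:365,170:550],(400,300))]),4))
E
```

```text
41.4333 [ 0.6682 -0.3051  0.2547] [0.07  3.131 0.007] [ 0.38  0.6  -0.04  1.22  0.01  1.31  1.87] [-0.004  0.01   0.001] 0.1450051439339982
```

View pics/m10.png

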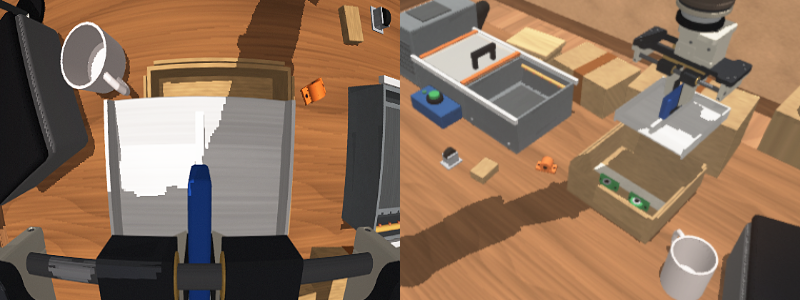

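The tray is empty and level, and both bearings are in the carton at (607,182) and (637,198). Returning the tray.

>>> step_arm:
  steps:
    - [-1,10,0,0,0.01,0]
    - [-1,20,0,0,0,0]
    - [-1,25,0,0,0,0]
    - [-1,25,0,0,0,0]
    - [-1,25,0,0,0,0]
    - [-1,25,-5,0,0,0]
    - [-2,25,-5,0,0,0]
    - [-2,25,-5,0,0,0]
    - [-2,25,-5,0,0,0]
    - [-2,25,-5,0,0,0]
    - [-1,25,-5,0,0,0]
    - [-1,25,-5,0,0,0]
    - [-1,25,-5,0,0,0]
    - [-1,25,0,0,0,0]
    - [-1,25,0,0,0,0]
    - [-1,23,0,0,0,0]
    - [-1,15,0,0,0,0]
    - [0,8,0,0,0,0]
    - [0,2,0,0,0,0]
    - [0,0,0,0,0,0]

```text
clock: 43.2
position: [0.648, 0.098, 0.2174]
ee_rot: [-0.071, -3.141, -0.002]
force: [0.3, -0.4, -2.3]
width: 0.147
gripper_force: 58.0
```

```bash
python3 rt.py
```

```text
43.2 [0.648  0.098  0.2174] [-7.100e-02 -3.141e+00 -2.000e-03] [-0.16  0.5  -0.11  1.5   0.06  1.15  1.25] [-0.001 -0.     0.001] 0.14679352343965046
```

>>> step_arm:
  steps:
    - [0,0,-20,0,0,0]
    - [0,0,-30,0,0,0]
    - [0,0,-30,0,0,0]
    - [0,0,-25,0,0,0]
    - [0,0,-17,0,0,0]
    - [0,0,-10,0,0,0]
    - [0,0,-6,0,0,0]
    - [0,0,-4,0,0,0]
    - [0,0,-3,0,0,0]
    - [0,0,0,0,0,0]
    - [0,0,0,0,0,0]

```text
clock: 44.12
position: [0.6486, 0.0985, 0.0731]
ee_rot: [0.07, 3.14, 0.003]
force: [-0.2, 0.7, -2.4]
width: 0.147
gripper_force: 58.0
```

>>> step_arm:
  steps:
    - [0,0,-2,0,0,0]
    - [0,0,-1,0,0,0]
    - [0,0,0,0,0,0]
    - [0,0,0,0,0,0]

```text
clock: 44.45
position: [0.6489, 0.0987, 0.0714]
ee_rot: [0.07, 3.139, 0.003]
force: [-3.8, -1.0, 9.5]
width: 0.146
gripper_force: 58.0
```

>>> step_arm:
  steps:
    - [0,0,0,0,0,0]
    - [0,0,0,0,0,0]
    - [0,0,0,0,0,0]
    - [0,0,0,0,0,0]
    - [0,0,0,0,0,0]
    - [0,0,0,0,0,0]
  gripper: 0.45
  force: 25

```text
clock: 44.95
position: [0.648, 0.0985, 0.0691]
ee_rot: [-0.07, -3.14, -0.003]
force: [0.0, 0.7, -1.3]
width: 0.449
gripper_force: 0.0
```

>>> step_arm:
  steps:
    - [0,0,20,0,0,0]
    - [0,0,30,0,0,0]
    - [0,0,35,0,0,0]
    - [0,0,35,0,0,0]
    - [0,0,30,0,0,0]
    - [0,0,0,0,0,0.045]
    - [0,0,0,0,0,0]
    - [0,0,0,0,0,0]
  gripper: 0.6

```text
clock: 45.62
position: [0.6476, 0.0984, 0.2187]
ee_rot: [-0.001, -3.14, -0.003]
force: [-0.1, 0.2, 0.0]
width: 0.601
gripper_force: 0.0
```

Run:
```python
from h import *
o=observe();print(o['clock'],o['position'],o['ee_rot'],o['width']);a,c=snap('wrist','w11')
im=a.astype(int); m=((im[...,2]>110)&(im[...,2]>im[...,0]+60)).astype(np.uint8)
k,l,st,ce=cv2.connectedComponentsWithStats(m)
for i in range(1,k):
    if st[i,4]>300:
        q=cv2.minAreaRect(np.argwhere(l==i)[:,::-1].astype(np.float32)); print(st[i],q,px2w(c,*q[0],.102,True).round(4)); print([px2w(c,*p,.102,True).round(4)[:2].tolist() for p in cv2.boxPoints(q)])
```

```text
45.6167 [0.64764531 0.09838818 0.2187303 ] [-1.34709802e-03 -3.14044731e+00 -2.50385155e-03] 0.6006430829072626
[474   0  35  38 395] ((491.7060852050781, 16.234210968017578), (47.1755256652832, 9.09314250946045), 53.426971435546875) [0.4484 0.3084 0.102 ]
[[0.4356, 0.2875], [0.4266, 0.2978], [0.4608, 0.3311], [0.4694, 0.3201]]
[ 384   40  107   58 3129] ((437.05645751953125, 68.13109588623047), (113.10120391845703, 41.65771484375), 8.702223777770996) [0.5151 0.2402 0.102 ]
[[0.5326, 0.1826], [0.4943, 0.189], [0.491, 0.3105], [0.5346, 0.3013]]
[ 270  156   19  100 1456] ((279.34747314453125, 205.66030883789062), (15.23677921295166, 99.20558166503906), 2.385944128036499) [0.6437 0.0982 0.102 ]
[[0.6898, 0.0894], [0.6003, 0.0935], [0.6009, 0.1064], [0.6905, 0.1033]]
```

Tray set down flat at about (0.645,0.098). Now the guard: handle at (0.652,0.226).

>>> step_arm:
  steps:
    - [1,32,10,0,0,0]
    - [1,32,0,0,0,0]
    - [1,32,0,0,0,0]
    - [1,31,0,0,0,0]
    - [0,0,-20,0,0,0]
    - [0,0,-30,0,0,0]
    - [0,0,-22,0,0,0]
    - [0,0,-12,0,0,0]
    - [0,0,-6,0,0,0]
    - [0,0,0,0,0,0]
  gripper: 0.6

```text
clock: 46.5
position: [0.6511, 0.225, 0.1373]
ee_rot: [-0.001, -3.138, -0.001]
force: [1.2, -1.2, 0.3]
width: 0.603
gripper_force: 0.0
```

>>> step_arm:
  steps:
    - [0,0,0,0,0,0]
    - [0,0,0,0,0,0]
    - [0,0,0,0,0,0]
    - [0,0,0,0,0,0]
    - [0,0,0,0,0,0]
    - [0,0,0,0,0,0]
    - [0,0,0,0,0,0]
    - [0,0,0,0,0,0]
    - [0,0,0,0,0,0]
  gripper: 0

```text
clock: 47.25
position: [0.6521, 0.2257, 0.1395]
ee_rot: [0.0, -3.141, -0.003]
force: [-1.4, -0.1, 2.8]
width: 0.15
gripper_force: 25.0
```

>>> step_arm:
  steps:
    - [0,-8,0,0,0,0]
    - [0,-14,0,0,0,0]
    - [0,-14,0,0,0,0]
    - [0,-14,0,0,0,0]
    - [0,-14,0,0,0,0]
    - [0,-14,0,0,0,0]
    - [0,-14,0,0,0,0]
    - [0,-14,0,0,0,0]
    - [0,-14,0,0,0,0]
    - [0,-14,0,0,0,0]
    - [0,-14,0,0,0,0]
    - [0,-14,0,0,0,0]
    - [0,-10,0,0,0,0]
    - [0,-6,0,0,0,0]
    - [0,-5,0,0,0,0]
    - [0,-4,0,0,0,0]
    - [0,-3,0,0,0,0]
    - [0,-2,0,0,0,0]
    - [0,0,0,0,0,0]
    - [0,0,0,0,0,0]

```text
clock: 48.92
position: [0.6502, 0.0364, 0.1395]
ee_rot: [0.004, -3.139, -0.009]
force: [-6.0, 12.2, 7.2]
width: 0.154
gripper_force: 25.0
```

Against the stop at y = 0.0364, the same as the earlier shut position. Releasing and backing away.

>>> step_arm:
  steps:
    - [0,5,0,0,0,0]
    - [0,0,0,0,0,0]
    - [0,0,0,0,0,0]
    - [0,0,0,0,0,0]
    - [0,0,0,0,0,0]
    - [0,0,20,0,0,0]
    - [0,0,35,0,0,0]
    - [0,0,35,0,0,0]
    - [0,0,35,0,0,0]
    - [0,0,0,0,0,0]
    - [0,0,0,0,0,0]
    - [0,0,0,0,0,0]
  gripper: 0.5

```text
clock: 49.92
position: [0.6517, 0.038, 0.2637]
ee_rot: [-0.0, -3.141, -0.002]
force: [-0.1, 0.1, -1.4]
width: 0.501
gripper_force: 0.0
```

Run:
```python
from fit import *
o=observe();print(o['clock'],o['position'],o['width']);a,c=snap('wrist','w12');s,_=snap('side','d12')
m=(a.max(2)<35).astype(np.uint8); m[240:]=0
k,l,st,ce=cv2.connectedComponentsWithStats(m)
for i in range(1,k):
    if st[i,4]>200: print('dark',st[i],px2w(c,*ce[i],.165,True).round(4))
ref=cv2.cvtColor(cv2.imread('pics/d6.png'),4)
d=np.abs(s.astype(int)-ref)[85:200,165:345].max(2); print('diff vs shut view',(d>40).sum(),np.argwhere(d>40).mean(0)+[85,165] if (d>40).any() else '')
k,l,st,ce=cv2.connectedComponentsWithStats(gmask(s))
for i in range(1,k):
    if st[i,4]>15: print('green',st[i],px2w(cd,*ce[i],.02).round(3))
```

```text
49.9167 [0.65173442 0.03795027 0.26373309] 0.5006365128372701
dark [453  67  29  29 257] [0.5295 0.1954 0.165 ]
dark [ 270  164   16   76 1164] [0.6396 0.036  0.165 ]
diff vs shut view 1954 [107.70317298 304.12026612]
green [197 166  10   8  56] [0.544 0.328 0.02 ]
green [361 245   7  11  21] [ 0.609 -0.213  0.02 ]
green [366 250  12   7  22] [ 0.611 -0.238  0.02 ]
green [389 263   7  11  22] [ 0.608 -0.293  0.02 ]
green [396 268  11   8  25] [ 0.61  -0.319  0.02 ]
```

The handle is back at y = 0.036 (shut), and both bearings are at rest inside the carton at (0.61,-0.225) and (0.61,-0.305). Handing in.

```bash
python3 -c "
from cell import job
print(job.sign_off())"
```

```text
the job is handed in; nothing more can be done
None
```

I handed the job in at about 50 s of the 210 s limit; sign-off gave no verdict. At hand-in both green bearings (only two were on the bench) were blown off and in the carton, the empty tray was back on the chamber floor, and the guard was shut.

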